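# Flip the stop flag down and push the bar home against it

### The arm

A 7-joint arm with a two-finger parallel gripper is mounted at the origin on a cart in front of the work surface, level with it; the furniture and walls round the work are solid. World frame = base frame: x ahead of the robot, y to its left, z up, the work surface at z = 0. Lengths are in m, angles in rad, forces in N, time in s.
With the tool pointing down it reaches from about 0.425 to 0.8 m from the base axis. Payload 8.3 kg.
Tool frame: the origin (TCP) lies at the very end of the fingers, on their centre line; the grasp point (between the pads) lies 19 mm behind it; z points along the fingers, y is the line along which they close (so a half turn about z gives the same grasp; the last joint's range is limited). The gripper opens to 85 mm and grips with 20 to 120 N. Pads are 22 mm wide; open, the fingers measure 114 mm over their backs; the gripper's body (76 mm by 85 mm) begins 54 mm behind the grasp point. The pads swing forward as they close: fully open they stand 13 mm farther back than shut.
Start: joints at [-1.29, 0.383, 0.016, 1.37, -0.006, 1.388, -0.046], TCP at [0.211, 0.588, 0.231] pointing down, gripper open.
Joint ranges: [-2.95, 2.95], [-0.25, 2.06], [-1.52, 1.56], [0.18, 2.33], [-1.44, 4.58], [0.02, 2.06], [-3.01, 3.01]. Speed limits (rad/s): [2.39, 2.39, 3.01, 3.01, 3.14, 3.14, 3.14].

### API

Orientations are given as [roll, pitch, yaw] about the fixed x, y, z axes, in that order (R = Rz(yaw) Ry(pitch) Rx(roll)).
In Python, from cell import arm gives the robot as it stands. The module is installed in compiled form; this text tells all that it offers.
- The arm moves only by the tool carry_out, never from a script. Its argument "series" is a list that holds one entry, the list of rows, each a list of 7 numbers: the shift along the tool's x, y, z as a fraction of full scale, then the turn, a rotation vector about the tool's x, y, z as a fraction of full scale, then the opening, from -1 (shut) to 1 (fully open), so that 0 is half open. A call has 1 to 20 rows; each row is the pose to reach, as a shift and turn from the pose commanded when the call began, along the tool's axes at that moment; what a row does not reach only later rows make up. Full scale, the value 1, is 400 mm for a shift and 30 degrees for a turn. A row lasts 1/12 s, in which the tool goes at most 41.7 mm and 7.16 degrees, less where a joint would pass 70% of its speed; a pose out of reach is approached as far as the arm can. A call with a number of a shift or a turn outside -1 to 1 is refused whole. A call with a gripper value outside its range is refused whole. The fingers move at their own pace and stop on an object; the grip force is fixed at half the most. Time passes only in rows, so rows that repeat a pose let the fingers close. It gives the time, the measured TCP pose, the force, the opening and the grip force at its end, in the units of the state.
- arm.read_state(): the state, without advancing time (a new reading comes with each control period).
- arm.grab_frame(name): name is "scene" or "top" or "wrist"; returns the picture (420x560x3 uint8, red, green, blue); there is no depth.
- arm.camera_model(name): a dict with "camera_matrix" (3x3 intrinsics, pixels), "camera_from_world" (4x4, takes a point from world to camera coordinates). Camera axes: x right, y down, z forward; pixel columns grow to the right and rows downward; lengths in m; the calibration is good to about 2 mm. A picture is of the moment at which its call begins: read the wrist's pose just before it. camera_model takes no time and is no camera call; for the wrist camera it gives the pose at the moment of the call.
- arm.sign_off(): hands the job in; it is judged then, once.
Trained networks look in the newest picture that a camera, given by its name, has taken for a name from the list of things; names that differ only in an ending like _2 or _b are one class to them, and where a whole thing is asked for, a point or a joint stands for the part that bears it (a point fixed in the world has none). Each returns a list of dicts, best first, with "conf" (0 to 1); they miss things now and then, are a little off and sometimes report something else, mostly with a low value. They report only what shows in the picture. A call takes as long as a camera call.
- arm.find_in(camera, query): "pixel" ([column, row] in pixels, amid what is visible of it).
- arm.mark_of(camera, query): "pixel" ([column, row] in pixels: a listed point, or the origin of a listed thing).
The state is a dict: "clock": time; "joint_positions": joint angles; "dq": joint speeds; "joint_efforts": joint torques, N m; "tcp_pos": TCP position; "ee_rot": TCP orientation; "force": force on the tool from outside, world axes, zero at the start; "moment": the same for the moment, N m; "finger_gap": opening from 0.0 (shut) to 1.0 (fully open); "finger_force": force on a finger pad.
Only numpy, scipy, OpenCV 4.12 (cv2) and the standard library are available. Lean on these libraries where they do the work, as an engineer would, in place of code of your own. Each camera call takes 0.05 s, during which the arm holds its last target. There are 200 camera calls.

### The job

Flip the hinged stop flag down flat across the channel of the fixture, then slide the aluminium bar against it and push on until the flag's sliding rod comes up hard on its hidden shoulder. Press the bar home there for a second with about 10 N, never with more than 16 N, then let go, leaving the bar touching the lowered flag and the other parts around the fixture undisturbed.

Things in the scene. Friction and masses are not known exactly. Their poses are not given: they have to be found in the camera images.
- fixture: Fixed fixture: aluminium plate 110 x 300 x 12 mm (x, y, z), origin at the centre of its underside, z up. A 42 mm wide channel with open ends runs along y, floor at z = 12 mm, between a steel fence (x = 21 to 39 mm, top z = 26 mm) and a low lip (x = -21 to -27 mm, top z = 18 mm). At the fence's -y end (y = -150 to -112 mm) a bracket, top z = 67 mm, carries the flag's rod.
- hinge (a point): Point on the axis of the stop rod (10 mm diameter, along the fixture's y, at x = 32, z = 56 mm of the fixture) on which the flag is hinged, in the middle of the flag's 18 mm width. Rod and flag slide along y: pushed toward -y they yield with a light drag of about 1.5 N for an unknown 4 to 30 mm, then meet a rigid shoulder hidden in the bracket. The rod stays where it is pushed.
- stop_flag (a joint): Flag angle (rad): 0 = down, level across the channel (held by a stop), 1.57 = upright, 1.8 = leaning back, away from the channel. A stiff hinge (0.08 N m) keeps it where it is left. Steel arm 18 mm wide, 8 mm thick, 69 mm long from the hinge axis toward -x when down, top then at z = 64 mm; a tongue 30 mm wide and 10 mm thick then hangs into the channel, to 16 mm over the plate's underside.
- flag_end (a point): Point on the arm's top (outer) face near its free end: 60 mm from the hinge axis along the arm, on its centre line (moves with the flag). The arm ends in a black thumb bar, 12 mm diameter, 34 mm long along y, 70 mm from the hinge axis.
- flag_face (a point): Centre of the tongue's striking face (its +y face), which the bar's nose meets when the flag is down; then in the middle of the channel, 12.5 mm over its floor. Moves with the flag.
- bar: Loose plain aluminium bar, lightly oiled, 40 x 110 x 25 mm (x, y, z), about 0.3 kg, lying in the channel, where it slides with about 1 N of drag. Origin: centre of its underside; its y axis lies along the channel.
- bar_nose (a point): Centre of the bar's -y end face, the end that meets the flag.
- bar_tail (a point): Centre of the bar's +y end face, the end to push on (12.5 mm over the channel floor).
- v_block: Bystander: steel V-block 33 x 40 x 34 mm, behind the fixture. Origin: centre of the underside.
- housing_a: Bystander: round turned aluminium housing, 46 mm diameter, 38 mm high, behind the fixture. Origin: centre of the underside.
- gauge_block: Bystander: flat steel gauge block 35 x 20 x 9 mm, on the robot's side of the fixture. Origin: centre of the underside.

How it is judged:
By the outcome, as a careful person would: the job done as asked, in the order asked, and still so for the second after the job is handed in, with the robot touching nothing.
It also fails if it takes over 64 s, if anything falls off the work surface, if the arm or the gripper's body presses on something with over 40 N, if the wrist force passes 120 N, or if a joint passes its speed limit or range.

## Working session

There is one attempt and no reset: what is moved stays moved. The work goes in short steps, Python scripts to look and compute and a tool call to move; the robot and the scene stay as the last step left them, time stands still between calls to the robot, and variables do not carry over. Pictures are saved under pics/ and viewed, at most 10 in all, crops included, and the job is handed in when it is done.

Besides the shell and the picture viewer there is one more tool, called after "Call:" as name(argument=value, ...) on one line, values as JSON. carry_out: Moves the arm, as the interface text tells. Shift numbers are shares of 400 mm and turn numbers shares of 30 degrees, none past 1 either way. Its arguments: {"type":"object","properties":{"series":{"type":"array"}},"required":["series"]}

```bash
mkdir -p pics
cat > h.py <<'E'
import numpy as np, cv2, json
from cell import arm
Q=["fixture","hinge","flag_end","flag_face","bar","bar_nose","bar_tail","v_block","housing_a","gauge_block"]
def ray(cam,px,m=None):
    m=m or arm.camera_model(cam);K=np.array(m["camera_matrix"]);T=np.array(m["camera_from_world"])
    d=T[:3,:3].T@np.linalg.solve(K,[px[0],px[1],1]);c=-T[:3,:3].T@T[:3,3];return c,d
def at_z(cam,px,z,m=None):
    c,d=ray(cam,px,m);return c+d*(z-c[2])/d[2]
def tri(obs):
    A=np.zeros((3,3));b=np.zeros(3)
    for c,d in obs:
        d=d/np.linalg.norm(d);P=np.eye(3)-np.outer(d,d);A+=P;b+=P@c
    return np.linalg.solve(A,b)
def snap(cam,name):
    im=arm.grab_frame(cam);cv2.imwrite(f"pics/{name}.png",np.array(im)[:,:,::-1]);return im
E
python3 - <<'E'
from h import *
np.set_printoptions(precision=4,suppress=True)
s=arm.read_state();print({k:np.round(s[k],3).tolist() for k in s})
a=snap("scene","s0");b=snap("top","t0")
cv2.imwrite("pics/st0.png",cv2.resize(np.hstack([a,b])[:,:,::-1],(800,300)))
for q in Q:
    r=[]
    for c in("scene","top"):
        m=arm.mark_of(c,q)
        if m: r.append((c,np.round(m[0]["pixel"],1).tolist(),round(m[0]["conf"],2)))
    print(q,r, tri([ray(x[0],x[1]) for x in r]) if len(r)==2 else "")
E
```

```text
{'clock': 0.0, 'joint_positions': [-1.29, 0.384, 0.016, 1.371, -0.006, 1.388, -0.046], 'dq': [0.0, 0.001, 0.0, -0.001, -0.0, -0.001, -0.001], 'joint_efforts': [0.0, -62.758, 0.844, -37.184, 0.017, 0.014, 0.0], 'tcp_pos': [0.21, 0.588, 0.23], 'ee_rot': [-3.14, 0.0, 2.798], 'force': [0.978, -0.11, 0.275], 'moment': [-0.005, 0.007, 0.015], 'finger_force': 0.0, 'finger_gap': 0.996}
fixture [('scene', [331.5, 243.4], 0.84), ('top', [332.2, 236.1], 0.96)] [ 0.5267 -0.0534  0.0006]
hinge [('scene', [362.3, 207.9], 0.6), ('top', [378.1, 214.3], 0.56)] [ 0.5416 -0.1342  0.0528]
flag_end [('scene', [362.4, 181.0], 0.77), ('top', [382.3, 204.3], 0.69)] [ 0.5475 -0.1313  0.1137]
flag_face [('scene', [366.6, 207.4], 0.63), ('top', [376.0, 231.2], 0.58)] [ 0.5123 -0.1197  0.0737]
bar [('scene', [311.0, 239.2], 0.78), ('top', [302.7, 228.0], 0.91)] [ 0.5443 -0.0075  0.017 ]
bar_nose [('scene', [336.4, 234.4], 0.71), ('top', [336.8, 230.7], 0.71)] [ 0.531  -0.0637  0.0169]
bar_tail [('scene', [285.7, 242.6], 0.71), ('top', [272.6, 225.2], 0.84)] [0.5579 0.0438 0.0187]
v_block [('scene', [274.4, 214.9], 0.95), ('top', [290.7, 156.9], 0.8)] [ 0.6824 -0.0084 -0.0009]
housing_a [('scene', [305.1, 204.0], 0.84), ('top', [325.1, 160.6], 0.63)] [ 0.6567 -0.0686  0.0228]
gauge_block [('scene', [342.3, 277.8], 0.71), ('top', [308.1, 293.8], 0.56)] [0.4302 0.002  0.0023]
```

View pics/s0.png

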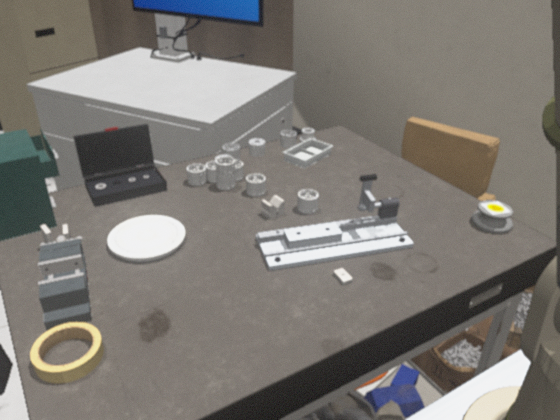

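View pics/t0.png

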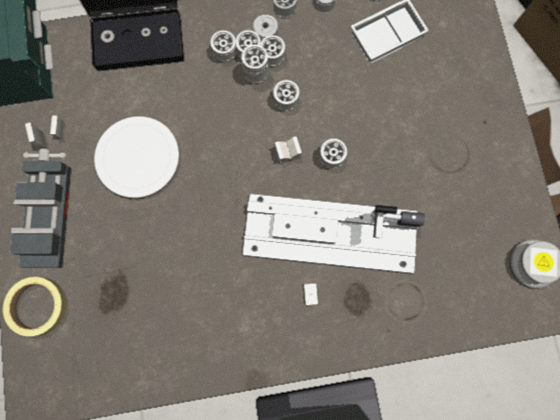

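The flag stands upright at the right-hand end of the fixture: top view thumb bar (385,209), hinge about (378,214). The bar lies in the channel at (275–336, 228). The plate corners are near (250,195), (417,213), (413,271) and (244,256). Next I'll fit the fixture pose.

```bash
cat >> h.py <<'E'
from scipy.optimize import least_squares
def proj(cam,P,m=None):
    m=m or arm.camera_model(cam);K=np.array(m["camera_matrix"]);T=np.array(m["camera_from_world"])
    c=T[:3,:3]@np.asarray(P)+T[:3,3];u=K@c;return u[:2]/u[2]
def f2w(f,p):
    c,s=np.cos(f[2]),np.sin(f[2]);return np.array([f[0]+c*p[0]-s*p[1],f[1]+s*p[0]+c*p[1],p[2]])
def w2f(f,p):
    c,s=np.cos(f[2]),np.sin(f[2]);a,b=p[0]-f[0],p[1]-f[1];return np.array([c*a+s*b,-s*a+c*b,p[2]])
E
python3 - <<'E'
from h import *
np.set_printoptions(precision=4,suppress=True)
cs={"top":[(250,195),(417,213),(413,271),(244,256)]}
# visible top-face corners: (+x,+y),(+x,-y),(-x,-y),(-x,+y)
loc=[(.055,.15,.012),(.055,-.15,.012),(-.055,-.15,.012),(-.055,.15,.012)]
g=cv2.cvtColor(cv2.imread("pics/t0.png"),cv2.COLOR_BGR2GRAY)
W=[at_z("top",c,.012) for c in cs["top"]]; print(np.array(W))
r=least_squares(lambda f:np.concatenate([(f2w(f,l)-w)[:2] for l,w in zip(loc,W)]),[.53,-.05,-.2])
f=r.x;print(f,r.fun*1000)
np.save("f.npy",f)
P={"hinge":([.5416,-.1342,.0528]),"end":[.5475,-.1313,.1137],"face":[.5123,-.1197,.0737],"nose":[.531,-.0637,.0169],"tail":[.5579,.0438,.0187]}
for k in P:print(k,w2f(f,P[k])*1000)
for k,px,z in[("nose",(336.8,230.7),.0245),("tail",(272.6,225.2),.0245),("hinge",(378.1,214.3),.056),("end",(382.3,204.3),.114),("fix",(332.2,236.1),0)]:print("top",k,w2f(f,at_z("top",px,z))*1000)
for k,px,z in[("nose",(336.4,234.4),.0245),("tail",(285.7,242.6),.0245),("hinge",(362.3,207.9),.056),("end",(362.4,181),.114),("fix",(331.5,243.4),0)]:print("scene",k,w2f(f,at_z("scene",px,z))*1000)
A=cv2.imread("pics/t0.png")[170:290,230:430];cv2.imwrite("pics/c1.png",cv2.resize(A,(800,480),interpolation=cv2.INTER_CUBIC))
E
```

```text
[[ 0.6199  0.0747  0.012 ]
 [ 0.537  -0.2126  0.012 ]
 [ 0.4383 -0.183   0.012 ]
 [ 0.5139  0.1023  0.012 ]]
[ 0.5273 -0.0546 -0.2702] [ 0.4502  0.5084  3.217  -1.324  -4.0743 -1.5054  0.407   2.321 ]
hinge [ 35.0187 -72.8566  52.8   ]
end [ 39.9303 -68.4867 113.7   ]
face [  2.9111 -66.705   73.7   ]
nose [ 5.9822 -7.7452 16.9   ]
tail [  3.2069 103.0346  18.7   ]
top nose [ 3.8678 -9.1945 24.5   ]
top tail [  2.4175 103.0488  24.5   ]
top hinge [ 33.8175 -73.7157  56.    ]
top end [ 39.2908 -69.7564 114.    ]
top fix [-2.8477 -3.9595  0.    ]
scene nose [-3.479  -0.9399 24.5   ]
scene tail [ -4.7808 105.2909  24.5   ]
scene hinge [ 30.7892 -68.9443  56.    ]
scene end [ 39.9927 -66.7804 114.    ]
scene fix [1.9463 5.6103 0.    ]
```

View pics/c1.png

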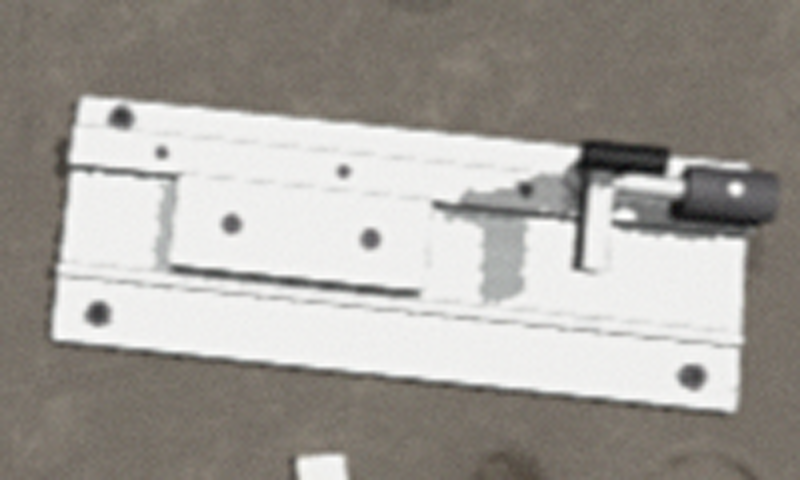

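The crop gives the plate corners to under a pixel. The flag leans slightly back, with the tongue pointing toward the channel. I'll refit and work out the first moves.

```bash
cat >> h.py <<'E'
from scipy.spatial.transform import Rotation as R
def row(p,yaw,s=None):
    s=s or arm.read_state();R0=R.from_euler("xyz",s["ee_rot"]);R1=R.from_euler("xyz",[np.pi,0,yaw])
    return np.round(R0.inv().apply(np.array(p)-s["tcp_pos"])/.4,3),np.round(np.degrees((R0.inv()*R1).as_rotvec())/30,3)
E
python3 - <<'E'
from h import *
np.set_printoptions(precision=4,suppress=True)
cs=[(250,194.2),(417,210),(414.5,272.5),(243,255.5)]
loc=[(.055,.15,.012),(.055,-.15,.012),(-.055,-.15,.012),(-.055,.15,.012)]
W=[at_z("top",c,.012) for c in cs]
r=least_squares(lambda f:np.concatenate([(f2w(f,l)-w)[:2] for l,w in zip(loc,W)]),[.53,-.05,-.2])
f=r.x;print(f,r.fun*1000);np.save("f.npy",f)
for k,px,z in[("nose",(336.8,230.7),.0245),("tail",(272.6,225.2),.0245),("hinge",(378.1,214.3),.056),("end",(382.3,204.3),.114)]:print("top",k,w2f(f,at_z("top",px,z))*1000)
print(row([.45,.25,.25],np.pi+f[2]));print(row(f2w(f,[.0,-.03,.26]),np.pi+f[2]),f2w(f,[.0,-.03,.26]))
E
```

```text
[ 0.5285 -0.0551 -0.2682] [-0.0353  0.4734 -0.5098 -0.5538  0.3967 -0.1648  0.1484  0.2453]
top nose [ 2.5375 -9.0857 24.5   ]
top tail [  1.3212 103.1604  24.5   ]
top hinge [ 32.3527 -73.6692  56.    ]
top end [ 37.8342 -69.7213 114.    ]
(array([-0.849, -0.595, -0.047]), array([-0.   , -0.   , -0.144]))
(array([-1.296, -1.322, -0.072]), array([-0.   , -0.   , -0.144])) [ 0.5206 -0.084   0.26  ]
```

Call:
carry_out(series=[[[-0.85, -0.6, -0.05, 0, 0, -0.144, -1], [-0.85, -0.6, -0.05, 0, 0, -0.144, -1], [-0.85, -0.6, -0.05, 0, 0, -0.144, -1], [-0.85, -0.6, -0.05, 0, 0, -0.144, -1], [-0.85, -0.6, -0.05, 0, 0, -0.144, -1], [-0.85, -0.6, -0.05, 0, 0, -0.144, -1], [-0.85, -0.6, -0.05, 0, 0, -0.144, -1], [-0.85, -0.6, -0.05, 0, 0, -0.144, -1], [-0.85, -0.6, -0.05, 0, 0, -0.144, -1], [-0.85, -0.6, -0.05, 0, 0, -0.144, -1], [-0.85, -0.6, -0.05, 0, 0, -0.144, -1], [-0.85, -0.6, -0.05, 0, 0, -0.144, -1], [-0.85, -0.6, -0.05, 0, 0, -0.144, -1]]])

```text
clock: 2.18
tcp_pos: [0.4496, 0.2482, 0.2513]
ee_rot: [3.141, -0.0, 2.873]
force: [-0.5, 0.1, -0.2]
finger_gap: 0.001
finger_force: 0.0
```

Run:
```python
from h import *
f=np.load("f.npy");s=arm.read_state();print(s["clock"],s["tcp_pos"],s["ee_rot"],s["finger_gap"],s["force"])
print(row(f2w(f,[.02,-.03,.22]),np.pi+f[2]))
```

```text
2.1833 [0.44963833 0.24823731 0.25133633] [ 3.14117222e+00 -3.60526571e-04  2.87291100e+00] 0.0014368042090024172 [-0.53608999  0.13460381 -0.1941959 ]
(array([-0.442, -0.754,  0.078]), array([ 0.001, -0.001, -0.001]))
```

Call:
carry_out(series=[[[-0.44, -0.75, 0.06, 0, 0, 0, -1], [-0.44, -0.75, 0.06, 0, 0, 0, -1], [-0.44, -0.75, 0.06, 0, 0, 0, -1], [-0.44, -0.75, 0.06, 0, 0, 0, -1], [-0.44, -0.75, 0.06, 0, 0, 0, -1], [-0.44, -0.75, 0.06, 0, 0, 0, -1], [-0.44, -0.75, 0.06, 0, 0, 0, -1], [-0.44, -0.75, 0.06, 0, 0, 0, -1], [-0.44, -0.75, 0.06, 0, 0, 0, -1], [-0.44, -0.75, 0.06, 0, 0, 0, -1], [-0.44, -0.75, 0.06, 0, 0, 0, -1], [-0.44, -0.75, 0.06, 0, 0, 0, -1]]])

```text
clock: 3.18
tcp_pos: [0.5402, -0.0854, 0.227]
ee_rot: [3.141, -0.001, 2.877]
force: [0.1, 0.6, -0.0]
finger_gap: 0.001
finger_force: 0.0
```

Run:
```python
from h import *
f=np.load("f.npy");np.set_printoptions(precision=4,suppress=True)
s=arm.read_state();m=arm.camera_model("wrist");snap("wrist","w1")
print(s["tcp_pos"],w2f(f,s["tcp_pos"]))
for q,z in [("hinge",.056),("flag_end",.114),("flag_face",.07),("bar_nose",.0245),("bar_tail",.0245)]:
    r=arm.mark_of("wrist",q)
    if r: print(q,r[0],w2f(f,at_z("wrist",r[0]["pixel"],z,m))*1000)
for l in [(.055,.15,.012),(.055,-.15,.012),(-.055,-.15,.012),(-.055,.15,.012),(.032,-.072,.056)]: print(l,proj("wrist",f2w(f,l),m))
print(row(f2w(f,[.085,-.07,.20]),np.pi+f[2]))
```

```text
[ 0.5402 -0.0854  0.227 ] [ 0.0193 -0.0261  0.227 ]
hinge {'pixel': [226.8, 196.3], 'conf': 0.66} [ 29.7865 -75.5144  56.    ]
flag_face {'pixel': [234.1, 171.4], 'conf': 0.7} [  1.0208 -65.2944  70.    ]
bar_nose {'pixel': [296.1, 160.1], 'conf': 0.55} [-1.8969 -3.6093 24.5   ]
(0.055, 0.15, 0.012) [425.0163 206.7312]
(0.055, -0.15, 0.012) [169.6315 206.2266]
(-0.055, -0.15, 0.012) [159.1529 108.131 ]
(-0.055, 0.15, 0.012) [440.474  108.7994]
(0.032, -0.072, 0.056) [230.3385 198.3871]
(array([-0.163, -0.106,  0.069]), array([0.001, 0.   , 0.003]))
```

View pics/w1.png

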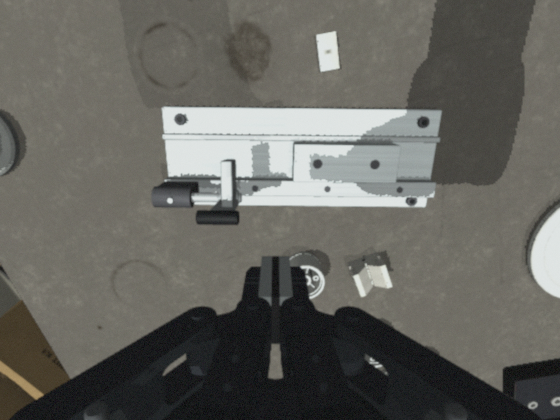

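The wrist view agrees with the pose fit: plate corners at (162,107) and (440,110), flag at (228,185), thumb bar at (217,217). Next I go behind the flag, lower the fingers and start the sweep.

Call:
carry_out(series=[[[-0.164, -0.115, 0, 0, 0, 0, -1], [-0.164, -0.115, 0, 0, 0, 0, -1], [-0.164, -0.115, 0, 0, 0, 0, -1], [-0.164, -0.115, 0.1, 0, 0, 0, -1], [-0.164, -0.115, 0.2, 0, 0, 0, -1], [-0.164, -0.115, 0.297, 0, 0, 0, -1], [-0.164, -0.115, 0.297, 0, 0, 0, -1], [-0.164, -0.115, 0.297, 0, 0, 0, -1], [-0.14, -0.115, 0.297, 0, 0, 0, -1], [-0.12, -0.115, 0.297, 0, 0, 0, -1], [-0.1, -0.115, 0.297, 0, 0, 0, -1], [-0.08, -0.115, 0.297, 0, 0, 0, -1], [-0.06, -0.115, 0.297, 0, 0, 0, -1], [-0.04, -0.115, 0.297, 0, 0, 0, -1], [-0.034, -0.115, 0.297, 0, 0, 0, -1]]])

```text
clock: 4.73
tcp_pos: [0.5402, -0.1356, 0.1091]
ee_rot: [3.141, 0.001, 2.873]
force: [0.8, -0.0, -0.1]
finger_gap: 0.001
finger_force: 0.6
```

Run:
```python
from h import *
f=np.load("f.npy");s=arm.read_state();a=snap("scene","s1")
print(w2f(f,s["tcp_pos"]),s["force"])
cv2.imwrite("pics/s1c.png",cv2.resize(a[130:270,250:430,::-1],(720,560),interpolation=cv2.INTER_CUBIC))
```

```text
[ 0.0325413  -0.07458086  0.10910307] [ 0.78918498 -0.04242147 -0.13435463]
```

View pics/s1c.png

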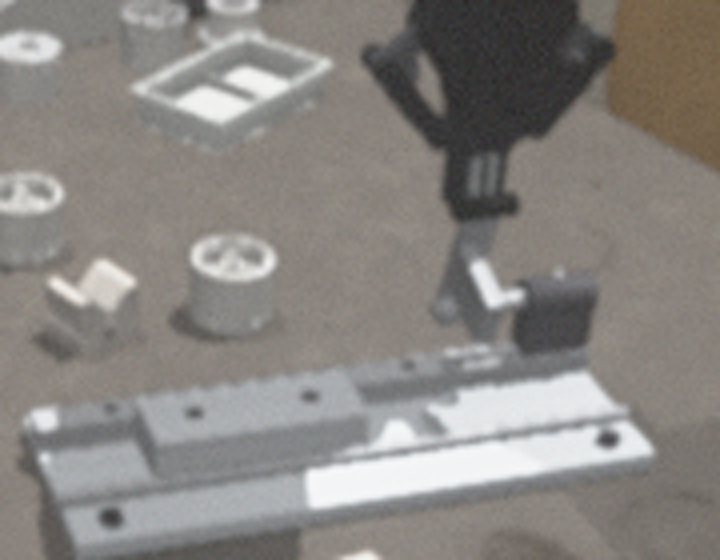

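The fingers are behind the flag, and the thumb bar (485,203 in the crop) has started to move forward. Next I follow the arc down.

Call:
carry_out(series=[[[0.025, 0.005, 0.012, 0, 0, 0, -1], [0.05, 0.005, 0.028, 0, 0, 0, -1], [0.064, 0.005, 0.039, 0, 0, 0, -1], [0.076, 0.005, 0.05, 0, 0, 0, -1], [0.086, 0.005, 0.065, 0, 0, 0, -1], [0.094, 0.005, 0.08, 0, 0, 0, -1], [0.1, 0.005, 0.095, 0, 0, 0, -1], [0.104, 0.005, 0.105, 0, 0, 0, -1], [0.104, 0.005, 0.112, 0, 0, 0, -1], [0.104, 0.005, 0.115, 0, 0, 0, -1], [0.104, 0.005, 0.115, 0, 0, 0, -1]]])

```text
clock: 5.7
tcp_pos: [0.501, -0.1229, 0.0627]
ee_rot: [3.141, -0.001, 2.873]
force: [-5.2, 1.5, 11.2]
finger_gap: 0.0
finger_force: 5.5
```

Run:
```python
from h import *
f=np.load("f.npy");s=arm.read_state();a=snap("scene","s2")
print(w2f(f,s["tcp_pos"]),s["force"])
cv2.imwrite("pics/s2c.png",cv2.resize(a[130:270,250:430,::-1],(720,560),interpolation=cv2.INTER_CUBIC))
```

```text
[-0.00855737 -0.07262387  0.06267209] [-5.19165943  1.53479945 11.23556785]
```

View pics/s2c.png

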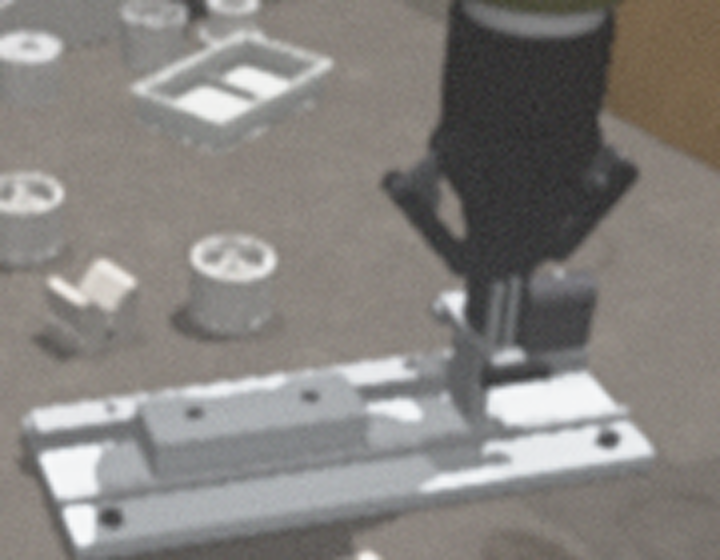

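The flag is down flat across the channel: the tongue hangs at (470,390) and the press read 11 N against the stop. Next I lift and go behind the bar's tail.

Call:
carry_out(series=[[[0, 0, -0.04, 0, 0, 0, -1], [0, 0, -0.12, 0, 0, 0, -1], [0, 0, -0.168, 0, 0, 0, -1], [-0.022, 0.1, -0.168, 0, 0, 0, -1], [-0.022, 0.2, -0.168, 0, 0, 0, -1], [-0.022, 0.3, -0.168, 0, 0, 0, -1], [-0.022, 0.4, -0.168, 0, 0, 0, -1], [-0.022, 0.5, -0.168, 0, 0, 0, -1], [-0.022, 0.535, -0.168, 0, 0, 0, -1], [-0.022, 0.535, -0.168, 0, 0, 0, -1], [-0.022, 0.535, -0.08, 0, 0, 0, -1], [-0.022, 0.535, -0.02, 0, 0, 0, -1], [-0.022, 0.535, 0, 0, 0, 0, -1], [-0.022, 0.535, 0, 0, 0, 0, -1]]])

```text
clock: 6.92
tcp_pos: [0.5647, 0.0795, 0.0601]
ee_rot: [-3.138, -0.004, 2.872]
force: [0.1, -1.1, -0.6]
finger_gap: 0.001
finger_force: 0.0
```

Run:
```python
from h import *
f=np.load("f.npy");np.set_printoptions(precision=4,suppress=True)
s=arm.read_state();a=snap("scene","s3");b=snap("top","t3")
print(w2f(f,s["tcp_pos"]),s["force"],s["ee_rot"])
x=cv2.resize(a[170:270,250:420],(680,400),interpolation=cv2.INTER_CUBIC);y=cv2.resize(b[180:280,235:425],(680,358),interpolation=cv2.INTER_CUBIC)
cv2.imwrite("pics/st3.png",cv2.resize(np.vstack([x,y])[:,:,::-1],(538,600)))
for q,z in [("hinge",.056),("flag_end",.064),("flag_face",.0245),("bar_nose",.0245),("bar_tail",.0245)]:
  for c in("scene","top"):
    r=arm.mark_of(c,q)
    if r: print(c,q,round(r[0]["conf"],2),w2f(f,at_z(c,r[0]["pixel"],z))*1000)
```

```text
[-0.0008  0.1394  0.0601] [ 0.0914 -1.0863 -0.6349] [-3.1385 -0.0041  2.8721]
scene hinge 0.69 [ 40.4667 -70.7189  56.    ]
top hinge 0.84 [ 32.6641 -76.8662  56.    ]
scene flag_end 0.78 [-31.1555 -61.8572  64.    ]
top flag_end 0.91 [-29.2386 -70.3145  64.    ]
scene flag_face 0.87 [  4.1849 -67.6096  24.5   ]
top flag_face 0.61 [ -0.693  -62.6298  24.5   ]
scene bar_nose 0.7 [ 1.2396 -3.2094 24.5   ]
top bar_nose 0.88 [-4.1863 -6.9826 24.5   ]
scene bar_tail 0.89 [ -0.938  106.7874  24.5   ]
top bar_tail 0.18 [-2.361  -9.4581 24.5   ]
```

View pics/st3.png

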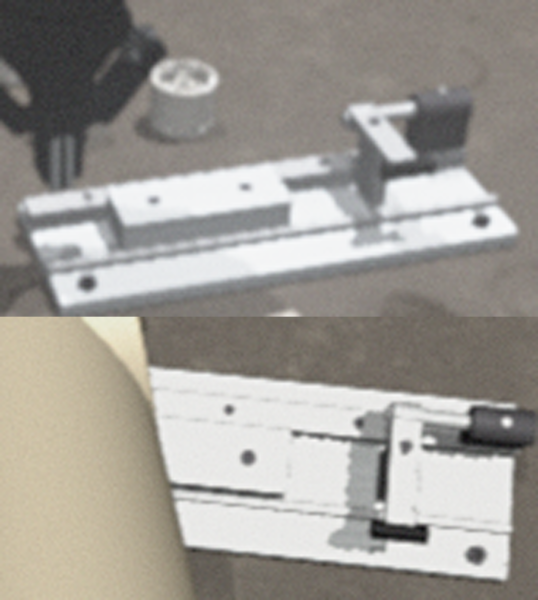

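The flag is flat: flag_end reads x≈-29 mm in the fixture, as expected. The bar runs from about y=-6 to 104, and the flag face is at about -65. I lower into the channel behind the tail and advance gently.

Call:
carry_out(series=[[[0, 0, 0.05, 0, 0, 0, -1], [0, 0, 0.09, 0, 0, 0, -1], [0, 0, 0.1, 0, 0, 0, -1], [0, 0, 0.1, 0, 0, 0, -1], [0, -0.015, 0.1, 0, 0, 0, -1], [0, -0.03, 0.1, 0, 0, 0, -1], [0, -0.04, 0.1, 0, 0, 0, -1], [0, -0.05, 0.1, 0, 0, 0, -1], [0, -0.06, 0.1, 0, 0, 0, -1], [0, -0.07, 0.1, 0, 0, 0, -1], [0, -0.08, 0.1, 0, 0, 0, -1], [0, -0.09, 0.1, 0, 0, 0, -1], [0, -0.1, 0.1, 0, 0, 0, -1], [0, -0.11, 0.1, 0, 0, 0, -1], [0, -0.12, 0.1, 0, 0, 0, -1], [0, -0.13, 0.1, 0, 0, 0, -1], [0, -0.14, 0.1, 0, 0, 0, -1], [0, -0.14, 0.1, 0, 0, 0, -1], [0, -0.14, 0.1, 0, 0, 0, -1]]])

```text
clock: 9.1
tcp_pos: [0.5515, 0.0265, 0.0224]
ee_rot: [-3.141, -0.0, 2.872]
force: [-0.0, -0.3, 0.1]
finger_gap: -0.002
finger_force: 0.0
```

```bash
cat > st.py <<'E'
from h import *
f=np.load("f.npy");np.set_printoptions(precision=4,suppress=True)
s=arm.read_state();F=np.array(s["force"]);c,sn=np.cos(f[2]),np.sin(f[2])
print(s["clock"],w2f(f,s["tcp_pos"])*1000,"Ffix",c*F[0]+sn*F[1],-sn*F[0]+c*F[1],F[2])
E
cat > look.py <<'E'
from st import *
for q,z in [("hinge",.056),("flag_face",.0245),("bar_nose",.0245),("bar_tail",.0245)]:
  for c in("scene","top"):
    if q=="hinge":arm.grab_frame(c)
    r=arm.mark_of(c,q)
    if r: print(c,q,round(r[0]["conf"],2),w2f(f,at_z(c,r[0]["pixel"],z))*1000)
E
python3 look.py
```

```text
9.1 [ 0.5537 84.728  22.4111] Ffix 0.08122985473327907 -0.3175427216643075 0.07638777953182237
scene hinge 0.76 [ 29.6494 -69.2561  56.    ]
top hinge 0.63 [ 32.509  -77.0446  56.    ]
scene flag_face 0.69 [  1.1797 -61.5829  24.5   ]
top flag_face 0.68 [  2.0925 -60.5368  24.5   ]
scene bar_nose 0.6 [  3.5244 -37.0077  24.5   ]
top bar_nose 0.72 [  0.0834 -45.3491  24.5   ]
scene bar_tail 0.88 [-9.3263 75.4177 24.5   ]
```

Call:
carry_out(series=[[[0, -0.005, 0, 0, 0, 0, -1], [0, -0.01, 0, 0, 0, 0, -1], [0, -0.015, 0, 0, 0, 0, -1], [0, -0.02, 0, 0, 0, 0, -1], [0, -0.025, 0, 0, 0, 0, -1], [0, -0.03, 0, 0, 0, 0, -1], [0, -0.035, 0, 0, 0, 0, -1], [0, -0.04, 0, 0, 0, 0, -1]]])

```text
clock: 10.27
tcp_pos: [0.5474, 0.0113, 0.0225]
ee_rot: [-3.142, -0.0, 2.873]
force: [0.4, -0.0, -0.6]
finger_gap: -0.002
finger_force: 0.3
```

```bash
python3 look.py; python3 st.py
```

```text
10.2667 [ 0.5858 69.0019 22.4756] Ffix 0.40656512274563456 0.06679366784999208 -0.6277898141069188
scene hinge 0.46 [-55.2552  77.0127  56.    ]
top hinge 0.78 [ 31.9857 -75.2142  56.    ]
scene flag_face 0.96 [ -1.1578 -63.191   24.5   ]
top flag_face 0.91 [ -0.2607 -68.8638  24.5   ]
scene bar_nose 0.71 [  5.5027 -53.971   24.5   ]
top bar_nose 0.7 [ 34.5554 -79.1233  24.5   ]
scene bar_tail 0.77 [ 6.3541 54.7469 24.5   ]
10.7667 [ 0.5734 69.318  22.4652] Ffix 0.77565279102713 0.27708505522885907 -0.8623779773681309
```

Call:
carry_out(series=[[[0, -0.004, 0, 0, 0, 0, -1], [0, -0.008, 0, 0, 0, 0, -1], [0, -0.011, 0, 0, 0, 0, -1], [0, -0.014, 0, 0, 0, 0, -1], [0, -0.017, 0, 0, 0, 0, -1]]])

```text
clock: 11.18
tcp_pos: [0.5456, 0.0048, 0.0225]
ee_rot: [-3.142, -0.0, 2.873]
force: [-0.0, 0.4, -0.1]
finger_gap: -0.001
finger_force: 0.3
```

Run:
```python
from st import *
b=snap("top","t4");a=snap("scene","s4")
x=cv2.resize(a[190:260,290:410],(720,420),interpolation=cv2.INTER_CUBIC)
cv2.imwrite("pics/s4c.png",x[:,:,::-1])
s=arm.read_state();print(s["clock"],w2f(f,s["tcp_pos"])*1000,s["force"])
```

```text
11.1833 [ 0.5665 62.311  22.4531] Ffix -0.15739082560922374 0.399213874360073 -0.12680067110422594
11.2833 [ 0.5925 62.0868 22.4631] [-1.0205 -0.2157 -0.5504]
```

View pics/s4c.png

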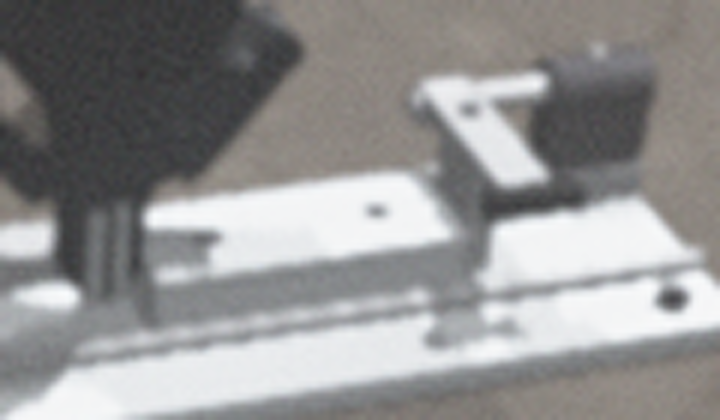

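The nose (455,225) is almost on the tongue (465,220), so I creep from here.

Call:
carry_out(series=[[[0, -0.0025, 0, 0, 0, 0, -1], [0, -0.005, 0, 0, 0, 0, -1], [0, -0.0075, 0, 0, 0, 0, -1], [0, -0.0075, 0, 0, 0, 0, -1]]])

```text
clock: 11.62
tcp_pos: [0.5449, 0.0022, 0.0225]
ee_rot: [3.141, 0.0, 2.873]
force: [0.4, 0.8, 0.4]
finger_gap: -0.002
finger_force: 0.5
```

```bash
python3 st.py; python3 look.py
```

```text
11.6167 [ 0.6224 59.5579 22.5209] Ffix 0.1273481845636799 0.9134276067521959 0.37116172469822295
11.6167 [ 0.6224 59.5579 22.5209] Ffix 0.1273481845636799 0.9134276067521959 0.37116172469822295
scene hinge 0.8 [ 29.5435 -71.221   56.    ]
top hinge 0.84 [ 31.3075 -73.5626  56.    ]
scene flag_face 0.72 [  2.2067 -59.1598  24.5   ]
top flag_face 0.56 [  3.2246 -66.7309  24.5   ]
scene bar_nose 0.89 [-13.5943 -58.8891  24.5   ]
top bar_nose 0.6 [ -0.463  -66.7896  24.5   ]
scene bar_tail 0.77 [ 9.5682 47.5167 24.5   ]
```

Call:
carry_out(series=[[[0, -0.001, 0, 0, 0, 0, -1], [0, -0.002, 0, 0, 0, 0, -1], [0, -0.003, 0, 0, 0, 0, -1]]])

```text
clock: 12.37
tcp_pos: [0.5446, 0.0011, 0.0225]
ee_rot: [3.141, -0.0, 2.873]
force: [0.6, 2.0, -0.6]
finger_gap: 0.001
finger_force: 1.1
```

```bash
python3 st.py
```

```text
12.3667 [ 0.5544 58.4489 22.4956] Ffix 0.03731049811332299 2.1232923257982623 -0.6103645602098187
```

Call:
carry_out(series=[[[0, -0.0007, 0, 0, 0, 0, -1], [0, -0.0014, 0, 0, 0, 0, -1], [0, -0.0014, 0, 0, 0, 0, -1]]])

```text
clock: 12.62
tcp_pos: [0.5444, 0.0004, 0.0225]
ee_rot: [3.142, -0.0, 2.873]
force: [0.4, 1.5, 0.0]
finger_gap: -0.003
finger_force: 1.0
```

```bash
python3 st.py
```

```text
12.6167 [ 0.5922 57.6675 22.4869] Ffix 0.03426947381791995 1.5245232315751007 0.046323590642632057
```

Call:
carry_out(series=[[[0, -0.0007, 0, 0, 0, 0, -1], [0, -0.0014, 0, 0, 0, 0, -1], [0, -0.0014, 0, 0, 0, 0, -1]]])

```text
clock: 12.87
tcp_pos: [0.5442, -0.0002, 0.0225]
ee_rot: [-3.141, -0.0, 2.873]
force: [-0.1, 2.5, -1.0]
finger_gap: 0.006
finger_force: 1.1
```

Call:
carry_out(series=[[[0, -0.0007, 0, 0, 0, 0, -1], [0, -0.0014, 0, 0, 0, 0, -1], [0, -0.0014, 0, 0, 0, 0, -1]]])

```text
clock: 13.12
tcp_pos: [0.5441, -0.0008, 0.0225]
ee_rot: [-3.141, -0.0, 2.873]
force: [0.7, 2.2, -0.3]
finger_gap: -0.002
finger_force: 1.1
```

Call:
carry_out(series=[[[0, -0.0007, 0, 0, 0, 0, -1], [0, -0.0014, 0, 0, 0, 0, -1], [0, -0.0014, 0, 0, 0, 0, -1]]])

```text
clock: 13.37
tcp_pos: [0.5439, -0.0013, 0.0225]
ee_rot: [-3.141, -0.0, 2.873]
force: [0.7, 1.4, 0.2]
finger_gap: 0.001
finger_force: 1.1
```

Call:
carry_out(series=[[[0, -0.0007, 0, 0, 0, 0, -1], [0, -0.0014, 0, 0, 0, 0, -1], [0, -0.0014, 0, 0, 0, 0, -1]]])

```text
clock: 13.62
tcp_pos: [0.5438, -0.0018, 0.0225]
ee_rot: [-3.142, -0.0, 2.873]
force: [0.2, 1.5, -0.5]
finger_gap: 0.005
finger_force: 1.1
```

Quick stiffness probe: I back off by 0.08 mm and see how much of the drag force is lost.

Call:
carry_out(series=[[[0, 0.0002, 0, 0, 0, 0, -1], [0, 0.0002, 0, 0, 0, 0, -1], [0, 0.0002, 0, 0, 0, 0, -1], [0, 0.0002, 0, 0, 0, 0, -1]]])

```text
clock: 13.95
tcp_pos: [0.5438, -0.0018, 0.0225]
ee_rot: [-3.141, -0.0, 2.873]
force: [0.8, 1.1, 0.8]
finger_gap: -0.001
finger_force: 0.7
```

```bash
python3 st.py
```

```text
13.95 [ 0.5925 55.398  22.4691] Ffix 0.49005151878803727 1.2862216623814908 0.8212988897330896
```

Call:
carry_out(series=[[[0, 0.0002, 0, 0, 0, 0, -1], [0, 0.0002, 0, 0, 0, 0, -1], [0, 0.0002, 0, 0, 0, 0, -1], [0, 0.0002, 0, 0, 0, 0, -1]]])

```text
clock: 14.28
tcp_pos: [0.5438, -0.0018, 0.0224]
ee_rot: [-3.141, -0.0, 2.873]
force: [1.1, 0.6, 0.2]
finger_gap: -0.001
finger_force: 0.4
```

Stiffness comes out at about 9 N/mm, so 1 mm steps are safe.

Call:
carry_out(series=[[[0, -0.001, 0, 0, 0, 0, -1], [0, -0.002, 0, 0, 0, 0, -1], [0, -0.0029, 0, 0, 0, 0, -1], [0, -0.0029, 0, 0, 0, 0, -1]]])

```text
clock: 14.62
tcp_pos: [0.5435, -0.0026, 0.0225]
ee_rot: [3.141, -0.0, 2.873]
force: [1.1, 2.6, -0.3]
finger_gap: -0.001
finger_force: 1.1
```

Call:
carry_out(series=[[[0, -0.0008, 0, 0, 0, 0, -1], [0, -0.0016, 0, 0, 0, 0, -1], [0, -0.0025, 0, 0, 0, 0, -1], [0, -0.0025, 0, 0, 0, 0, -1]]])

```text
clock: 14.95
tcp_pos: [0.5432, -0.0038, 0.0225]
ee_rot: [-3.142, -0.0, 2.873]
force: [1.2, 1.9, 0.3]
finger_gap: -0.001
finger_force: 1.1
```

Call:
carry_out(series=[[[0, -0.0008, 0, 0, 0, 0, -1], [0, -0.0016, 0, 0, 0, 0, -1], [0, -0.0025, 0, 0, 0, 0, -1], [0, -0.0025, 0, 0, 0, 0, -1]]])

```text
clock: 15.28
tcp_pos: [0.543, -0.0048, 0.0225]
ee_rot: [-3.141, -0.0, 2.873]
force: [-0.0, 2.2, -0.8]
finger_gap: -0.002
finger_force: 1.0
```

Call:
carry_out(series=[[[0, -0.0008, 0, 0, 0, 0, -1], [0, -0.0016, 0, 0, 0, 0, -1], [0, -0.0025, 0, 0, 0, 0, -1], [0, -0.0025, 0, 0, 0, 0, -1]]])

```text
clock: 15.62
tcp_pos: [0.5427, -0.0057, 0.0225]
ee_rot: [-3.141, -0.0, 2.873]
force: [1.4, 0.7, 0.2]
finger_gap: 0.003
finger_force: 1.0
```

Call:
carry_out(series=[[[0, -0.0008, 0, 0, 0, 0, -1], [0, -0.0016, 0, 0, 0, 0, -1], [0, -0.0025, 0, 0, 0, 0, -1], [0, -0.0025, 0, 0, 0, 0, -1]]])

```text
clock: 15.95
tcp_pos: [0.5424, -0.0067, 0.0225]
ee_rot: [-3.141, -0.0, 2.873]
force: [-0.2, 2.4, 0.1]
finger_gap: 0.001
finger_force: 1.0
```

Call:
carry_out(series=[[[0, -0.0008, 0, 0, 0, 0, -1], [0, -0.0016, 0, 0, 0, 0, -1], [0, -0.0025, 0, 0, 0, 0, -1], [0, -0.0025, 0, 0, 0, 0, -1]]])

```text
clock: 16.28
tcp_pos: [0.5422, -0.0077, 0.0225]
ee_rot: [-3.141, -0.0, 2.873]
force: [0.4, 2.2, -0.1]
finger_gap: -0.004
finger_force: 1.0
```

Call:
carry_out(series=[[[0, -0.0008, 0, 0, 0, 0, -1], [0, -0.0016, 0, 0, 0, 0, -1], [0, -0.0025, 0, 0, 0, 0, -1], [0, -0.0025, 0, 0, 0, 0, -1]]])

```text
clock: 16.62
tcp_pos: [0.5419, -0.0086, 0.0225]
ee_rot: [-3.141, -0.0, 2.873]
force: [0.6, 2.1, -0.5]
finger_gap: 0.0
finger_force: 1.0
```

Call:
carry_out(series=[[[0, -0.0008, 0, 0, 0, 0, -1], [0, -0.0016, 0, 0, 0, 0, -1], [0, -0.0025, 0, 0, 0, 0, -1], [0, -0.0025, 0, 0, 0, 0, -1]]])

```text
clock: 16.95
tcp_pos: [0.5416, -0.0096, 0.0225]
ee_rot: [-3.141, -0.0, 2.873]
force: [1.3, 1.9, 0.5]
finger_gap: 0.003
finger_force: 1.0
```

Call:
carry_out(series=[[[0, -0.0008, 0, 0, 0, 0, -1], [0, -0.0016, 0, 0, 0, 0, -1], [0, -0.0025, 0, 0, 0, 0, -1], [0, -0.0025, 0, 0, 0, 0, -1]]])

```text
clock: 17.28
tcp_pos: [0.5414, -0.0106, 0.0225]
ee_rot: [-3.141, -0.0, 2.873]
force: [0.6, 2.4, -0.3]
finger_gap: -0.001
finger_force: 1.0
```

Call:
carry_out(series=[[[0, -0.0008, 0, 0, 0, 0, -1], [0, -0.0016, 0, 0, 0, 0, -1], [0, -0.0025, 0, 0, 0, 0, -1], [0, -0.0025, 0, 0, 0, 0, -1]]])

```text
clock: 17.62
tcp_pos: [0.5411, -0.0115, 0.0225]
ee_rot: [-3.141, -0.0, 2.873]
force: [1.2, 1.4, 0.2]
finger_gap: 0.001
finger_force: 1.0
```

Call:
carry_out(series=[[[0, -0.0008, 0, 0, 0, 0, -1], [0, -0.0016, 0, 0, 0, 0, -1], [0, -0.0025, 0, 0, 0, 0, -1], [0, -0.0025, 0, 0, 0, 0, -1]]])

```text
clock: 17.95
tcp_pos: [0.5408, -0.0125, 0.0225]
ee_rot: [-3.141, -0.0, 2.873]
force: [1.3, 2.5, -0.4]
finger_gap: -0.001
finger_force: 1.0
```

Call:
carry_out(series=[[[0, -0.0008, 0, 0, 0, 0, -1], [0, -0.0016, 0, 0, 0, 0, -1], [0, -0.0025, 0, 0, 0, 0, -1], [0, -0.0025, 0, 0, 0, 0, -1]]])

```text
clock: 18.28
tcp_pos: [0.5406, -0.0135, 0.0225]
ee_rot: [-3.141, -0.0, 2.873]
force: [0.4, 1.3, 0.2]
finger_gap: -0.003
finger_force: 1.0
```

Call:
carry_out(series=[[[0, -0.0008, 0, 0, 0, 0, -1], [0, -0.0016, 0, 0, 0, 0, -1], [0, -0.0025, 0, 0, 0, 0, -1], [0, -0.0025, 0, 0, 0, 0, -1]]])

```text
clock: 18.62
tcp_pos: [0.5403, -0.0144, 0.0225]
ee_rot: [-3.141, -0.0, 2.873]
force: [0.5, 2.4, -0.2]
finger_gap: 0.001
finger_force: 1.0
```

Call:
carry_out(series=[[[0, -0.0008, 0, 0, 0, 0, -1], [0, -0.0016, 0, 0, 0, 0, -1], [0, -0.0025, 0, 0, 0, 0, -1], [0, -0.0025, 0, 0, 0, 0, -1]]])

```text
clock: 18.95
tcp_pos: [0.54, -0.0154, 0.0225]
ee_rot: [-3.142, -0.0, 2.873]
force: [0.5, 2.1, -0.1]
finger_gap: 0.0
finger_force: 1.0
```

Call:
carry_out(series=[[[0, -0.0008, 0, 0, 0, 0, -1], [0, -0.0016, 0, 0, 0, 0, -1], [0, -0.0025, 0, 0, 0, 0, -1], [0, -0.0025, 0, 0, 0, 0, -1]]])

```text
clock: 19.28
tcp_pos: [0.5398, -0.0164, 0.0225]
ee_rot: [-3.141, -0.0, 2.873]
force: [0.4, 2.3, -0.3]
finger_gap: -0.001
finger_force: 1.0
```

Call:
carry_out(series=[[[0, -0.0008, 0, 0, 0, 0, -1], [0, -0.0016, 0, 0, 0, 0, -1], [0, -0.0025, 0, 0, 0, 0, -1], [0, -0.0025, 0, 0, 0, 0, -1]]])

```text
clock: 19.62
tcp_pos: [0.5395, -0.0173, 0.0225]
ee_rot: [-3.141, -0.0, 2.873]
force: [1.2, 2.4, 0.0]
finger_gap: -0.003
finger_force: 1.0
```

Call:
carry_out(series=[[[0, -0.0008, 0, 0, 0, 0, -1], [0, -0.0016, 0, 0, 0, 0, -1], [0, -0.0025, 0, 0, 0, 0, -1], [0, -0.0025, 0, 0, 0, 0, -1]]])

```text
clock: 19.95
tcp_pos: [0.5392, -0.0183, 0.0225]
ee_rot: [-3.141, -0.0, 2.873]
force: [0.1, 1.9, -0.7]
finger_gap: -0.001
finger_force: 1.0
```

Call:
carry_out(series=[[[0, -0.0008, 0, 0, 0, 0, -1], [0, -0.0016, 0, 0, 0, 0, -1], [0, -0.0025, 0, 0, 0, 0, -1], [0, -0.0025, 0, 0, 0, 0, -1]]])

```text
clock: 20.28
tcp_pos: [0.5391, -0.0188, 0.0225]
ee_rot: [3.141, -0.0, 2.874]
force: [1.8, 3.5, -1.1]
finger_gap: -0.001
finger_force: 1.8
```

The shoulder is met. I hold briefly to read the settled force.

Call:
carry_out(series=[[[0, -0.0002, 0, 0, 0, 0, -1], [0, -0.0002, 0, 0, 0, 0, -1], [0, -0.0002, 0, 0, 0, 0, -1]]])

```text
clock: 20.53
tcp_pos: [0.5391, -0.0188, 0.0225]
ee_rot: [3.141, -0.0, 2.874]
force: [1.5, 4.6, 0.6]
finger_gap: -0.001
finger_force: 2.4
```

```bash
python3 st.py
```

```text
20.5333 [ 0.5328 37.7568 22.4812] Ffix 0.21499917514128164 4.817142387965303 0.5689237172910231
```

Call:
carry_out(series=[[[0, -0.0004, 0, 0, 0, 0, -1], [0, -0.0008, 0, 0, 0, 0, -1], [0, -0.0008, 0, 0, 0, 0, -1], [0, -0.0008, 0, 0, 0, 0, -1]]])

```text
clock: 20.87
tcp_pos: [0.539, -0.0189, 0.0225]
ee_rot: [3.141, -0.0, 2.874]
force: [0.7, 6.1, -0.5]
finger_gap: 0.001
finger_force: 2.8
```

```bash
python3 st.py
```

```text
20.8667 [ 0.4983 37.6619 22.4904] Ffix -0.95623691117991 6.013829182097482 -0.4655743354361119
```

Call:
carry_out(series=[[[0, -0.0005, 0, 0, 0, 0, -1], [0, -0.001, 0, 0, 0, 0, -1], [0, -0.001, 0, 0, 0, 0, -1], [0, -0.001, 0, 0, 0, 0, -1]]])

```text
clock: 21.2
tcp_pos: [0.539, -0.0189, 0.0225]
ee_rot: [3.141, -0.0, 2.874]
force: [2.0, 6.2, -1.8]
finger_gap: 0.001
finger_force: 3.2
```

```bash
python3 st.py
```

```text
21.2 [ 0.4836 37.6226 22.5211] Ffix 0.2863435510795187 6.527057713638958 -1.8121937173765825
```

Call:
carry_out(series=[[[0, -0.0007, 0, 0, 0, 0, -1], [0, -0.0014, 0, 0, 0, 0, -1], [0, -0.002, 0, 0, 0, 0, -1], [0, -0.002, 0, 0, 0, 0, -1], [0, -0.002, 0, 0, 0, 0, -1]]])

```text
clock: 21.62
tcp_pos: [0.5389, -0.0191, 0.0225]
ee_rot: [3.14, -0.0, 2.875]
force: [1.1, 7.8, -0.4]
finger_gap: 0.002
finger_force: 4.1
```

```bash
python3 st.py
```

```text
21.6167 [ 0.4289 37.4785 22.5238] Ffix -0.9730379921525949 7.7981819141456175 -0.35562565628375
```

Call:
carry_out(series=[[[0, -0.001, 0, 0, 0, 0, -1], [0, -0.002, 0, 0, 0, 0, -1], [0, -0.0026, 0, 0, 0, 0, -1], [0, -0.0026, 0, 0, 0, 0, -1], [0, -0.0026, 0, 0, 0, 0, -1]]])

```text
clock: 22.03
tcp_pos: [0.5388, -0.0192, 0.0226]
ee_rot: [3.139, -0.0, 2.875]
force: [3.3, 10.5, -0.9]
finger_gap: 0.0
finger_force: 5.2
```

```bash
python3 st.py
```

```text
22.0333 [ 0.3549 37.3202 22.5737] Ffix 0.3802351864476585 10.955682761276204 -0.8813493844867707
```

About 10.5 N. I hold for 1.25 s.

Call:
carry_out(series=[[[0, 0, 0, 0, 0, 0, -1], [0, 0, 0, 0, 0, 0, -1], [0, 0, 0, 0, 0, 0, -1], [0, 0, 0, 0, 0, 0, -1], [0, 0, 0, 0, 0, 0, -1], [0, 0, 0, 0, 0, 0, -1], [0, 0, 0, 0, 0, 0, -1], [0, 0, 0, 0, 0, 0, -1], [0, 0, 0, 0, 0, 0, -1], [0, 0, 0, 0, 0, 0, -1], [0, 0, 0, 0, 0, 0, -1], [0, 0, 0, 0, 0, 0, -1], [0, 0, 0, 0, 0, 0, -1], [0, 0, 0, 0, 0, 0, -1], [0, 0, 0, 0, 0, 0, -1]]])

```text
clock: 23.28
tcp_pos: [0.5388, -0.0192, 0.0226]
ee_rot: [3.139, -0.0, 2.875]
force: [3.1, 10.1, -0.3]
finger_gap: 0.002
finger_force: 5.2
```

```bash
python3 st.py
```

```text
23.2833 [ 0.3413 37.3438 22.5782] Ffix 0.34642875142122564 10.535878355956418 -0.32871303238145466
```

It held at 10.4 N. I back off gently along the channel, then lift clear.

Call:
carry_out(series=[[[0, 0.002, 0, 0, 0, 0, -1], [0, 0.004, 0, 0, 0, 0, -1], [0, 0.006, 0, 0, 0, 0, -1], [0, 0.008, 0, 0, 0, 0, -1], [0, 0.01, 0, 0, 0, 0, -1], [0, 0.015, 0, 0, 0, 0, -1], [0, 0.03, 0, 0, 0, 0, -1], [0, 0.06, 0, 0, 0, 0, -1], [0, 0.1, 0, 0, 0, 0, -1], [0, 0.1, 0, 0, 0, 0, -1], [0, 0.1, -0.1, 0, 0, 0, -1], [0, 0.1, -0.2, 0, 0, 0, -1], [0, 0.2, -0.35, 0, 0, 0, -1], [0, 0.3, -0.45, 0, 0, 0, -1], [0, 0.4, -0.45, 0, 0, 0, -1], [0, 0.5, -0.45, 0, 0, 0, -1], [0, 0.6, -0.45, 0, 0, 0, -1], [0, 0.6, -0.45, 0, 0, 0, -1]]])

```text
clock: 24.78
tcp_pos: [0.6021, 0.2148, 0.2034]
ee_rot: [3.139, 0.001, 2.877]
force: [0.1, 1.0, -0.1]
finger_gap: 0.0
finger_force: 0.0
```

```bash
python3 look.py
python3 - <<'E'
from h import *
a=snap("scene","s5");b=snap("top","t5")
x=cv2.resize(a[180:280,250:430],(720,400),interpolation=cv2.INTER_CUBIC)
y=cv2.resize(b[140:310,235:430],(720,628),interpolation=cv2.INTER_CUBIC)
cv2.imwrite("pics/f5.png",cv2.resize(np.vstack([x,y])[:,:,::-1],(420,600)))
E
```

```text
24.7833 [ -0.5884 279.7162 203.3894] Ffix -0.17556009036052095 0.9700657486798793 -0.13546335047529
scene hinge 0.95 [ 35.4314 -96.2505  56.    ]
top hinge 0.67 [ 29.9212 -96.4677  56.    ]
scene flag_face 0.7 [-12.0542 -79.8923  24.5   ]
top flag_face 0.88 [ -4.9112 -82.3539  24.5   ]
scene bar_nose 0.56 [  1.2448 -85.9362  24.5   ]
top bar_nose 0.84 [ -1.082  -89.2483  24.5   ]
scene bar_tail 0.56 [ 2.8536 22.3287 24.5   ]
top bar_tail 0.6 [ 0.7848 25.1812 24.5   ]
```

View pics/f5.png

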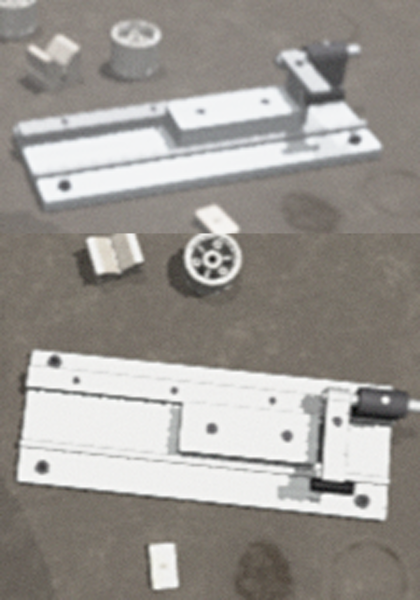

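The bar is against the lowered flag, the rod has slid back (visible out of the bracket at right), and the V-block, housing and gauge block are in place.

```bash
python3 -c "
from cell import arm
print(arm.sign_off())"
```

```text
the job is handed in; nothing more can be done
None
```

The job is handed in: I flipped the flag down, slid the bar against it and pushed on until the rod hit its shoulder, about 22 mm along. I pressed there at about 10.5 N for 1.25 s and then let go. The final pictures show the bar up against the flag and the other parts in place, though they cannot rule out a gap of under a millimetre between bar and flag.

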